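# Weigh a carton on the stock-room counting scale, one range up

### The job

Weigh the small carton on the counting scale: the scale is set one range too low, so press the long range key directly to the right (as you face the key panel) of the one that is latched down, until it stays down and the old one pops up, and set the steel bowl down level in the scale's dished cradle. Then zero the empty bowl by pressing the round key fully in and letting it come back out, and only after that stand the carton upright on the bottom of the bowl. Set things down gently, and leave everything else on the table where it stands.

Things in the scene. Friction and masses are not known exactly. Their poses are not given: they have to be found in the camera images.
- scale: Bench scale, 290 (x) x 260 (y) x 180 mm, fixed, key panel turned to the robot's left. Origin: centre of underside; x from the panel to its back, y to the left as you face the panel. The panel slopes 45 deg, from 25 mm high at x = -145 mm to 100 mm at x = -70 mm, outward normal (-0.707, 0, 0.707). On it, from left: a round zero key (y = +92 mm), four long range keys (y = +34, -6, -46, -86).
- display_head (a point): Centre of the scale's display head, 200 mm wide (y), which stands out over the upper edge of the key panel: x from -100 to -50 mm in the scale's frame, 138 to 180 mm high. It is in the way from above: press the keys from the panel's side, tool tilted along the panel's normal. Behind it is the weighing platform (106 mm high) with the cradle.
- cradle_seat (a point): Point on the axis of the black dished cradle (x = 60 mm, 118 mm high on the scale), where the centre of the bowl's underside lies when seated. The cradle is a dish 18 mm deep (rim 136 mm high) with a flat floor of 27 mm radius and a 60 deg flank to 37 mm radius; it guides the bowl's foot, set down within about 8 mm of centre, to the middle (3 mm play). Axes as the scale's.
- bowl_mid (a point): Centre of the loose round steel bowl, 30 mm above its underside; z = its axis. 130 mm across, 60 mm high, about 0.13 kg; tapered foot (24 mm radius at the bottom, 33 mm at 20 mm height); inner floor 36 mm in radius, 21.5 mm above the underside. Rim: a collar 10 mm thick (radius 55 to 65 mm, top 22 mm); pinch it from above, one finger inside. Starts left or right of the scale, the carton opposite.
- carton_mid (a point): Centre of the loose brown cardboard carton with a paper band, 58 (x) x 40 (y) x 50 mm (z, up), about 0.15 kg; 25 mm above its underside. Axes along its edges. At the start it stands on the table, turned by up to 0.5 rad.
- zero_key (a joint): Travel of the round zero key into the panel, m: 0 out, 0.008 fully in. A spring (about 1.4 N at the start, 3.6 N fully in) brings it back out when it is let go; it does not latch.
- zero_key_top (a point): Centre of the outer face of the round zero key, 42 mm diameter, 18 mm out of the panel. Moves with the key; axes as the scale's. Pressed along (0.707, 0, -0.707) there.
- key_p (a joint): Travel of this range key into the panel, m: 0 up, 0.011 latched down, 0.013 pressed to its stop. Pressed past 0.011 and let go it stays latched; a latched key springs up when another is pressed past about 0.006. Pressing takes up to about 5 N before the stop. One of the four is latched at the start.
- key_q (a joint): Travel of this range key into the panel, m: 0 up, 0.011 latched down, 0.013 pressed to its stop. Pressed past 0.011 and let go it stays latched; a latched key springs up when another is pressed past about 0.006. Pressing takes up to about 5 N before the stop. One of the four is latched at the start.
- key_r (a joint): Travel of this range key into the panel, m: 0 up, 0.011 latched down, 0.013 pressed to its stop. Pressed past 0.011 and let go it stays latched; a latched key springs up when another is pressed past about 0.006. Pressing takes up to about 5 N before the stop. One of the four is latched at the start.
- key_s (a joint): Travel of this range key into the panel, m: 0 up, 0.011 latched down, 0.013 pressed to its stop. Pressed past 0.011 and let go it stays latched; a latched key springs up when another is pressed past about 0.006. Pressing takes up to about 5 N before the stop. One of the four is latched at the start.
- key_p_top (a point): Centre of the outer face of this range key: grey, 60 mm long up the slope, 30 mm wide (y), one of four alike 40 mm apart; 22 mm out of the panel when up, 11 mm when latched. Letters do not tell the order: sort by position (right = smaller y in the scale's frame). Moves with the key; axes as the scale's. Pressed along (0.707, 0, -0.707) there.
- key_q_top (a point): Centre of the outer face of this range key: grey, 60 mm long up the slope, 30 mm wide (y), one of four alike 40 mm apart; 22 mm out of the panel when up, 11 mm when latched. Letters do not tell the order: sort by position (right = smaller y in the scale's frame). Moves with the key; axes as the scale's. Pressed along (0.707, 0, -0.707) there.
- key_r_top (a point): Centre of the outer face of this range key: grey, 60 mm long up the slope, 30 mm wide (y), one of four alike 40 mm apart; 22 mm out of the panel when up, 11 mm when latched. Letters do not tell the order: sort by position (right = smaller y in the scale's frame). Moves with the key; axes as the scale's. Pressed along (0.707, 0, -0.707) there.
- key_s_top (a point): Centre of the outer face of this range key: grey, 60 mm long up the slope, 30 mm wide (y), one of four alike 40 mm apart; 22 mm out of the panel when up, 11 mm when latched. Letters do not tell the order: sort by position (right = smaller y in the scale's frame). Moves with the key; axes as the scale's. Pressed along (0.707, 0, -0.707) there.
- tape_dispenser: A tape dispenser, 150 x 55 x 94 mm; a bystander, to be left where it stands. Origin: centre of its underside.
- stapler: A stapler, 140 x 36 x 55 mm; a bystander, to be left where it stands. Origin: centre of its underside.
- highlighter_a: A first highlighter pen, 120 x 24 x 16 mm; a bystander, to be left where it stands. Origin: centre of its underside.
- highlighter_b: A second highlighter pen, 120 x 24 x 16 mm; a bystander, to be left where it stands. Origin: centre of its underside.
- glue_bottle: A glue bottle, 52 mm diameter, 130 mm high; a bystander, to be left where it stands. Origin: centre of its underside.
- hole_punch: A hole punch, 100 x 120 x 85 mm; a bystander, to be left where it stands. Origin: centre of its underside.
- pen_cup: A pen cup, 76 mm diameter, 100 mm high with pens to 150 mm; a bystander, to be left where it stands. Origin: centre of its underside.
Mind the look-alikes: they are no part of the job. Several things look just like the part that bears carton_mid: the one meant starts farthest from the robot's base.

How it is judged (in metres and radians):
On the way, in this order (a step that is already met when the one before it is completed fails the run):
1. the range key directly to the right of the one that was down is latched and the old one is up, and the empty bowl sits level and centred in the cradle, let go (((value of joint key_q above 0.009 m and y of key_q_top in the frame of key_p_top between -0.048 and -0.032 m and value of joint each of key_p, key_r, key_s below 0.003 m) or (value of joint key_r above 0.009 m and y of key_r_top in the frame of key_p_top between -0.048 and -0.032 m and value of joint each of key_p, key_q, key_s below 0.003 m) or (value of joint key_s above 0.009 m and y of key_s_top in the frame of key_p_top between -0.048 and -0.032 m and value of joint each of key_p, key_q, key_r below 0.003 m)) and horizontal distance between bowl_mid and cradle_seat below 0.008 m and angle between bowl_mid's own z axis and vertical below 0.1 rad and z of bowl_mid in the frame of cradle_seat between 0.025 and 0.035 m and contact force between the fingers and bowl below 0.05 N and distance between carton_mid and bowl_mid above 0.1 m and value of joint zero_key below 0.003 m), for 0.2 s.
2. the zero key is pressed fully in while the empty bowl sits in the cradle and the new range is latched (value of joint zero_key above 0.0065 m and ((value of joint key_q above 0.009 m and y of key_q_top in the frame of key_p_top between -0.048 and -0.032 m and value of joint each of key_p, key_r, key_s below 0.003 m) or (value of joint key_r above 0.009 m and y of key_r_top in the frame of key_p_top between -0.048 and -0.032 m and value of joint each of key_p, key_q, key_s below 0.003 m) or (value of joint key_s above 0.009 m and y of key_s_top in the frame of key_p_top between -0.048 and -0.032 m and value of joint each of key_p, key_q, key_r below 0.003 m)) and horizontal distance between bowl_mid and cradle_seat below 0.008 m and angle between bowl_mid's own z axis and vertical below 0.1 rad and z of bowl_mid in the frame of cradle_seat between 0.025 and 0.035 m and contact force between the fingers and bowl below 0.05 N and distance between carton_mid and bowl_mid above 0.1 m), for 0.05 s.
3. the zero key has come back out with the bowl still empty (value of joint zero_key below 0.002 m and ((value of joint key_q above 0.009 m and y of key_q_top in the frame of key_p_top between -0.048 and -0.032 m and value of joint each of key_p, key_r, key_s below 0.003 m) or (value of joint key_r above 0.009 m and y of key_r_top in the frame of key_p_top between -0.048 and -0.032 m and value of joint each of key_p, key_q, key_s below 0.003 m) or (value of joint key_s above 0.009 m and y of key_s_top in the frame of key_p_top between -0.048 and -0.032 m and value of joint each of key_p, key_q, key_r below 0.003 m)) and horizontal distance between bowl_mid and cradle_seat below 0.008 m and angle between bowl_mid's own z axis and vertical below 0.1 rad and z of bowl_mid in the frame of cradle_seat between 0.025 and 0.035 m and contact force between the fingers and bowl below 0.05 N and distance between carton_mid and bowl_mid above 0.1 m), for 0.1 s.
At the end, for the whole second after the job is handed in: The next range key to the right is latched (over 9 mm in), the other keys are out (range under 3 mm, zero under 2 mm). The bowl sits in the cradle within 8 mm, 5 mm in height and 0.1 rad of level; the carton stands on its floor within 25 mm of centre and 0.2 rad of upright. Both free and still (((value of joint key_q above 0.009 m and y of key_q_top in the frame of key_p_top between -0.048 and -0.032 m and value of joint each of key_p, key_r, key_s below 0.003 m) or (value of joint key_r above 0.009 m and y of key_r_top in the frame of key_p_top between -0.048 and -0.032 m and value of joint each of key_p, key_q, key_s below 0.003 m) or (value of joint key_s above 0.009 m and y of key_s_top in the frame of key_p_top between -0.048 and -0.032 m and value of joint each of key_p, key_q, key_r below 0.003 m)) and value of joint zero_key below 0.002 m and horizontal distance between bowl_mid and cradle_seat below 0.008 m and angle between bowl_mid's own z axis and vertical below 0.1 rad and z of bowl_mid in the frame of cradle_seat between 0.025 and 0.035 m and contact force between the fingers and bowl below 0.05 N and horizontal distance between carton_mid and bowl_mid below 0.025 m and z of carton_mid in the frame of bowl_mid between 0.004 and 0.025 m and angle between carton_mid's own z axis and vertical below 0.2 rad and contact force between carton and bowl above 0.3 N and contact force between the fingers and carton below 0.05 N and linear speed of each of carton, bowl below 0.02 m/s); the robot touches nothing.
It fails at once if a bystander is shifted by more than 30 mm (distance of any of tape_dispenser, stapler, highlighter_a, highlighter_b, glue_bottle, hole_punch, pen_cup from where it was at the start of the episode above 0.03 m).
It fails at once if the bowl or the carton is dropped (falls freely faster than 0.7 m/s, about 25 mm) ((linear speed of bowl above 0.7 m/s and contact force between the fingers and bowl below 0.05 N) or (linear speed of carton above 0.7 m/s and contact force between the fingers and carton below 0.05 N)).
It fails at once if the bowl is forced down on the scale with more than 60 N (contact force between bowl and scale above 60 N).
It also fails if it takes over 72 s, if anything falls off the work surface, if the arm or the gripper's body presses on something with over 40 N, if the wrist force passes 120 N, or if a joint passes its speed limit or range.

### The arm

A 7-joint arm with a two-finger parallel gripper is mounted at the origin on the work surface. World frame = base frame: x ahead of the robot, y to its left, z up, the work surface at z = 0. Lengths are in m, angles in degrees, forces in N, time in s.
With the tool pointing down it reaches from about 0.425 to 0.875 m from the base axis. Payload 4.7 kg.
Tool frame: the origin (TCP) lies at the very end of the fingers, on their centre line; the grasp point (between the pads) lies behind it (env.pinch_z is the z of the grasp point in the tool frame, in m); z points along the fingers, y is the direction in which the jaws open and shut (so a half turn about z gives the same grasp; the last joint's range is limited). The gripper opens to 87 mm and grips with 3 to 60 N. Pads are 19 mm wide; open, the fingers measure 117 mm over their backs; the gripper's body (75 mm by 190 mm) begins 51 mm behind the grasp point.
Start: joints at [76.839, 18.392, -4.016, 83.108, 1.295, 78.541, -3.26], TCP at [0.157, -0.631, 0.223] pointing down, gripper open.
Joint ranges: [-163.93, 163.93], [-17.29, 119.83], [-79.2, 71.16], [3.27, 140.29], [-89.18, 269.18], [5.43, 117.66], [-154.24, 154.24]. Speed limits (degrees/s): [147.25, 147.25, 180, 180, 180, 180, 180].

### API

Orientations are given as [roll, pitch, yaw] about the fixed x, y, z axes, in that order (R = Rz(yaw) Ry(pitch) Rx(roll)).
In Python, from cell import readout, read_camera, env gives the robot as it stands. The module is installed in compiled form; this text tells all that it offers.
- The arm moves only by the tool servo_tool, never from a script. Its argument "plan" is a list that holds one entry, the list of rows, each a list of 5 numbers: the finger opening in m, from 0 to 0.087, then the shift along the tool's x, y, z in m, then the turn about the tool's z in rad. In form: [[[jaw, x, y, z, yaw], ...]]. A call has 1 to 12 rows; each row is the pose to reach, as a shift and turn from the pose measured when the call began, along the tool's axes at that moment; what a row does not reach only later rows make up. A row lasts 1/12 s, in which the tool goes at most 41.7 mm and 7.16 degrees, less where a joint would pass 70% of its speed; a pose out of reach is approached as far as the arm can. A call with a gripper value outside its range is refused whole. The fingers move at their own pace and stop on an object; "force" is the grip in N (left out, the last holds). Time passes only in rows, so rows that repeat a pose let the fingers close. It gives the time, the measured TCP pose, the force and the opening at its end, in the units of the state.
- readout.get_obs(): the state, without advancing time (a new reading comes with each control period).
- read_camera(name): name is "scene" or "top"; returns a dict with "image" (384x512x3 uint8, red, green, blue), "range_z" (384x512 float32, m along the optical axis (not along the pixel's ray), 0 where there is no reading), "mtx" (3x3 intrinsics, pixels), "camera_from_world" (4x4, takes a point from world to camera coordinates). Camera axes: x right, y up, looking along -z (the intrinsics and any distortion apply to the point x, -y, -z); pixel columns grow to the right and rows downward; lengths in m; the calibration is good to about 2 mm. A picture is of the moment at which its call begins.
- env.sign_off(): hands the job in, once; it reports no verdict.
The state is a dict: "time_s": time; "qpos": joint angles; "joint_velocities": joint speeds; "effort": joint torques, N m; "tool_pos": TCP position; "tool_rot": TCP orientation; "force": force on the tool from outside, world axes, zero at the start; "wrist_torque": the same for the moment, N m; "grip_width": finger opening in m.
Only numpy, scipy, OpenCV 4.12 (cv2) and the standard library are available. Lean on these libraries where they do the work, as an engineer would, in place of code of your own. Each camera call takes 0.05 s, during which the arm holds its last target. There are 200 camera calls.

## Working session

There is one attempt and no reset: what is moved stays moved. The work goes in short steps, Python scripts to look and compute and a tool call to move; the robot and the scene stay as the last step left them, time stands still between calls to the robot, and variables do not carry over. Pictures are saved under pics/ and viewed, about 8 in all and at most 12, crops included, and the job is handed in when it is done.

Besides the shell and the picture viewer there is one more tool, called after "Emit:" as name([rows], argument=value, ...), one row to a line, values as JSON. servo_tool: Moves the arm, as the interface text tells. Its arguments: {"type":"object","properties":{"plan":{"type":"array"},"force":{"type":"number"}},"required":["plan"]}

```bash
mkdir -p pics
cat > h.py <<'E'
import numpy as np, cv2
from cell import readout, read_camera, env
from scipy.spatial.transform import Rotation as R
def cloud(c):
    K=c["mtx"];T=np.linalg.inv(c["camera_from_world"]);z=c["range_z"]
    v,u=np.mgrid[:z.shape[0],:z.shape[1]]
    P=np.stack([(u-K[0,2])/K[0,0]*z,-(v-K[1,2])/K[1,1]*z,-z],-1)
    W=P@T[:3,:3].T+T[:3,3]; W[z==0]=np.nan
    return W
def save(c,n): cv2.imwrite(n,c["image"][:,:,::-1])
E
python3 - <<'E'
from h import *
o=readout.get_obs(); print({k:np.round(v,3) for k,v in o.items()}, env.pinch_z)
for n in("scene","top"):
    c=read_camera(n); save(c,f"pics/{n}0.png"); print(n,np.round(np.linalg.inv(c["camera_from_world"]),3).tolist(),c["mtx"].tolist()); np.savez(n+"0.npz",W=cloud(c),im=c["image"])
E
```

```text
{'time_s': np.float64(0.0), 'qpos': array([76.84 , 18.439, -4.015, 83.176,  1.295, 78.54 , -3.262]), 'joint_velocities': array([ 0.028, -0.066, -0.015, -0.014, -0.114, -0.063,  0.079]), 'effort': array([ 1.0000e-03, -4.9129e+01, -4.0300e-01, -3.1253e+01, -6.4000e-02,
        4.4000e-02,  0.0000e+00]), 'tool_pos': array([ 0.157, -0.63 ,  0.221]), 'tool_rot': array([-1.79891e+02,  5.00000e-03,  1.39680e+01]), 'force': array([ 0.418, -0.752,  0.31 ]), 'wrist_torque': array([-0.01 , -0.002, -0.024]), 'grip_width': np.float64(0.087)} -0.0187
scene [[-0.865, -0.303, 0.399, 1.17], [0.501, -0.553, 0.665, 0.985], [0.02, 0.776, 0.631, 1.112], [0.0, 0.0, 0.0, 1.0]] [[487.7418158630799, 0.0, 265.4155418233971], [0.0, 487.7418158630799, 185.7532350146041], [0.0, 0.0, 1.0]]
top [[0.084, 0.975, -0.204, 0.25], [-0.996, 0.082, -0.019, -0.041], [-0.002, 0.205, 0.979, 1.435], [0.0, 0.0, 0.0, 1.0]] [[360.9073706709675, 0.0, 261.12845633302436], [0.0, 360.9073706709675, 186.06781273525658], [0.0, 0.0, 1.0]]
```

View pics/scene0.png

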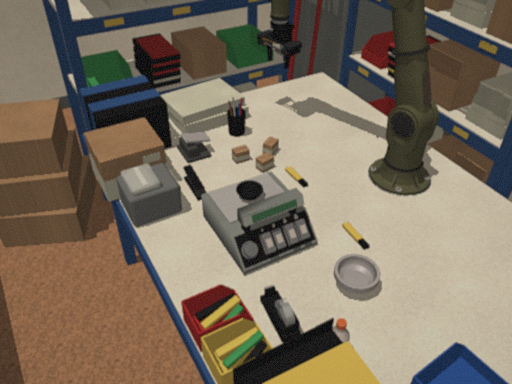

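View pics/top0.png

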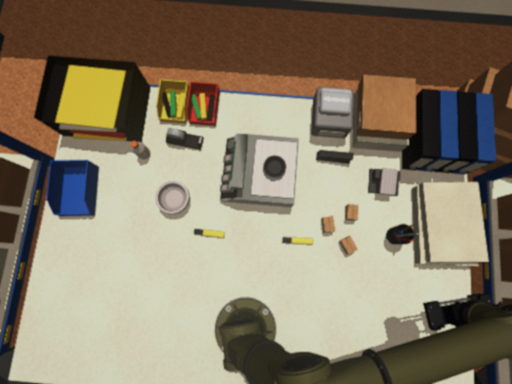

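The top view shows the scale at (265,170) with its panel facing image left (+y), and the bowl at (173,198). Carton candidates are at top (352,212), (328,225) and (348,246). By eye (352,212) is farthest from the base, and I'll check that numerically. Next I'll measure the scale, keys, bowl and cartons.

Run:
```python
from h import *
d={n:np.load(n+"0.npz") for n in("scene","top")}
for n in d:
    W,im=d[n]["W"],d[n]["im"]; z=W[...,2]
    hsv=cv2.cvtColor(im,cv2.COLOR_RGB2HSV)
    m=((z>.012)&(z<.25)&(W[...,0]>.1)&(W[...,0]<.95)&(abs(W[...,1])<.6)&(np.linalg.norm(W[...,:2],axis=-1)>.2)).astype(np.uint8)
    N,L,S,C=cv2.connectedComponentsWithStats(m)
    print(n)
    for i in range(1,N):
        if S[i,4]<25: continue
        P=W[L==i]; zt=np.nanpercentile(P[:,2],97); T=P[P[:,2]>zt-.012]
        r=cv2.minAreaRect((T[:,:2]*1000).astype(np.float32))
        print(S[i,4],C[i].round(),'top z %.3f'%zt,np.round(r[0]),np.round(r[1]),round(r[2],1),'dist %.0f'%np.hypot(*r[0]), hsv[L==i].mean(0).round())
    # platform and head
    for a,b,t in((.098,.112,'plat'),(.165,.19,'head')):
        k=(z>a)&(z<b)&(W[...,0]>.35)&(W[...,0]<.85)&(W[...,1]<.2)&(W[...,1]>-.25)
        k=cv2.morphologyEx(k.astype(np.uint8),cv2.MORPH_OPEN,np.ones((2,2)))
        N2,L2,S2,_=cv2.connectedComponentsWithStats(k)
        j=1+S2[1:,4].argmax(); r=cv2.minAreaRect((W[L2==j][:,:2]*1000).astype(np.float32)); print(t,S2[j,4],r)
im=d["scene"]["im"]; a=cv2.resize(im[190:275,195:325],None,fx=4.4,fy=4.4,interpolation=cv2.INTER_CUBIC)
b=cv2.resize(im[125:185,220:310],None,fx=4.4,fy=4.4,interpolation=cv2.INTER_CUBIC)
b=np.pad(b,((0,0),(0,a.shape[1]-b.shape[1]),(0,0)))[:225]
cv2.imwrite("pics/crop1.png",np.vstack([a,b])[:600,:,::-1])
```

```text
scene
27 [286.  65.] top z 0.245 [ 145. -584.] [38. 14.] 38.8 dist 602 [ 99. 111.  29.]
521 [236. 118.] top z 0.150 [ 400. -553.] [55. 52.] 50.4 dist 682 [67. 73. 47.]
7100 [141. 161.] top z 0.198 [ 799. -585.] [260.  30.] 0.2 dist 990 [32. 63. 97.]
683 [193. 145.] top z 0.082 [ 601. -502.] [66. 89.] 88.6 dist 784 [25. 27. 86.]
456 [267. 153.] top z 0.056 [ 379. -319.] [176.  60.] 45.2 dist 495 [ 17.  92. 126.]
239 [241. 153.] top z 0.056 [ 469. -375.] [60. 51.] 0.7 dist 600 [ 17.  90. 125.]
7859 [256. 218.] top z 0.182 [603.  75.] [ 53. 201.] 89.8 dist 608 [37. 33. 91.]
133 [296. 175.] top z 0.022 [ 345. -172.] [ 28. 122.] 3.2 dist 385 [ 33. 121. 152.]
201 [356. 234.] top z 0.022 [345. 175.] [121.  27.] 86.8 dist 387 [ 34. 119. 149.]
1455 [356. 273.] top z 0.063 [467. 329.] [128. 132.] 7.0 dist 571 [ 13.  28. 138.]
10884 [266. 340.] top z 0.198 [822. 500.] [255.  40.] 8.0 dist 962 [ 46. 112. 104.]
plat 1724 ((647.3527221679688, -85.06063842773438), (321.49932861328125, 171.17396545410156), 42.678466796875)
head 962 ((526.0083618164062, 49.925376892089844), (351.7558898925781, 105.89
[... 718 characters left out ...]
 z 0.054 [ 467. -376.] [40. 58.] 88.7 dist 600 [ 15. 118. 159.]
188 [328. 224.] top z 0.053 [ 412. -286.] [58. 41.] 11.6 dist 502 [ 15. 117. 165.]
433 [401. 234.] top z 0.148 [ 390. -555.] [45. 49.] 37.5 dist 678 [27. 66. 46.]
144 [210. 233.] top z 0.019 [342. 173.] [118.  23.] 87.7 dist 383 [ 26. 126. 173.]
199 [348. 245.] top z 0.054 [ 340. -367.] [56. 42.] 30.9 dist 500 [ 15. 120. 161.]
120 [298. 240.] top z 0.021 [ 340. -175.] [ 23. 117.] 4.7 dist 383 [ 26. 119. 169.]
plat 2063 ((614.1897583007812, -50.206207275390625), (200.5259246826172, 258.02935791015625), 85.20662689208984)
head 656 ((610.9047241210938, 69.9428939819336), (220.67745971679688, 40.76451110839844), 0.05554639548063278)
```

View pics/crop1.png

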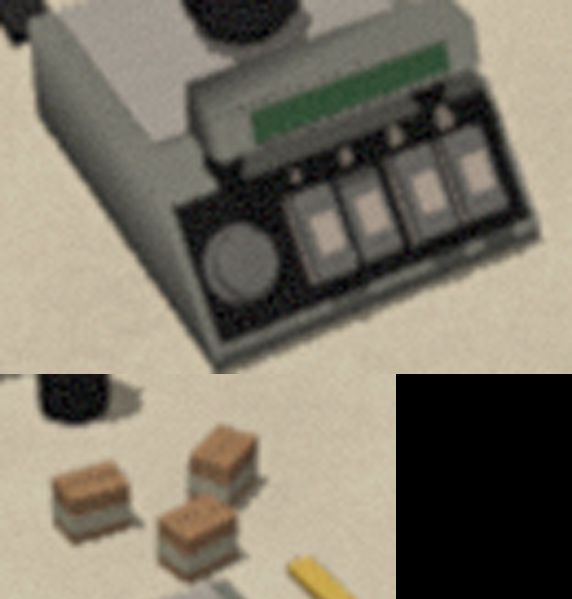

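The crop shows the round key at (240,262) and range keys at (322,232), (372,212), (428,192) and (476,172). The three cartons match the top-view ones. By base distance (600, 502 and 500 mm), the one meant is at (0.468,-0.376), scene (241,154). Next I'll measure key heights above the panel.

```bash
cat >> h.py <<'E'
def keys(c=None,W=None):
    if W is None: W=cloud(c)
    q=W.reshape(-1,3); q=q[~np.isnan(q[:,0])]
    h=((q[:,1]-.106)+(q[:,2]-.0625))*.7071; s=(-(q[:,1]-.106)+(q[:,2]-.0625))*.7071
    for n,ys,w in(("zero",.092,.012),("k1",.034,.008),("k2",-.006,.008),("k3",-.046,.008),("k4",-.086,.008)):
        m=(abs(q[:,0]-.602-ys)<w)&(abs(s)<.02)&(h>-.01)&(h<.04)
        print(n,m.sum(),'h mm',np.round(np.percentile(h[m],[20,50,80])*1000,1) if m.any() else '')
E
python3 - <<'E'
from h import *
for n in("scene","top"):
    print(n); W=np.load(n+"0.npz")["W"]; keys(W=W)
    # edges of black panel/scale: centre of cradle
W=np.load("top0.npz")["W"];im=np.load("top0.npz")["im"]
m=(im.max(-1)<60)&(abs(W[...,0]-.602)<.06)&(abs(W[...,1]+.06)<.06)&(W[...,2]>.1)
p=W[m];r=p[p[:,2]>.13];print(len(p),np.nanmean(p,0),len(r),r.min(0),r.max(0))
q=W[(W[...,2]>.05)&(abs(W[...,0]-.466)<.1)&(abs(W[...,1]-.327)<.1)]
print('bowl',cv2.minEnclosingCircle((q[:,:2]*1000).astype(np.float32)))
E
```

```text
scene
zero 107 h mm [15.9 19.  22.3]
k1 66 h mm [22.5 24.9 26.8]
k2 64 h mm [10.3 13.5 15.4]
k3 66 h mm [22.  24.6 26.8]
k4 66 h mm [22.  25.  27.1]
top
zero 31 h mm [15.8 17.9 19.2]
k1 24 h mm [21.4 22.5 23.3]
k2 17 h mm [11.4 12.6 13. ]
k3 26 h mm [21.2 21.9 22.6]
k4 26 h mm [21.8 22.5 23.5]
185 [ 0.60438486 -0.0587026   0.12494624] 48 [ 0.56258721 -0.09437704  0.13009508] [ 0.63730588 -0.02293318  0.13973739]
bowl ((464.3133544921875, 326.2193908691406), 65.48968505859375)
```

Range key k2 is latched, at 12 mm against 22 mm for the others, so k3 (world x ≈ 0.556) is the one to press. Next I'll move off with the jaws closed and the tool turned to yaw 90.

Emit:
servo_tool([
  [[0, 0.38, -0.245, -0.1, -1.326], [0, 0.38, -0.245, -0.1, -1.326], [0, 0.38, -0.245, -0.1, -1.326], [0, 0.38, -0.245, -0.1, -1.326], [0, 0.38, -0.245, -0.1, -1.326], [0, 0.38, -0.245, -0.1, -1.326], [0, 0.38, -0.245, -0.1, -1.326], [0, 0.38, -0.245, -0.1, -1.326], [0, 0.38, -0.245, -0.1, -1.326], [0, 0.38, -0.245, -0.1, -1.326], [0, 0.38, -0.245, -0.1, -1.326], [0, 0.38, -0.245, -0.1, -1.326]],
])

```text
time_s: 1.1
tool_pos: [0.4726, -0.2925, 0.3237]
tool_rot: [179.7, -0.2, 90.8]
force: [0.3, 1.0, 0.3]
grip_width: 0.015
```

Emit:
servo_tool([
  [[0, 0.495, 0.09, 0, 0.014], [0, 0.495, 0.09, 0, 0.014], [0, 0.495, 0.09, 0, 0.014], [0, 0.495, 0.09, 0, 0.014], [0, 0.495, 0.09, 0, 0.014], [0, 0.495, 0.09, 0, 0.014], [0, 0.495, 0.09, 0, 0.014], [0, 0.495, 0.09, 0, 0.014], [0, 0.495, 0.09, 0, 0.014], [0, 0.495, 0.09, 0, 0.014], [0, 0.495, 0.09, 0, 0.014], [0, 0.495, 0.09, 0, 0.014]],
])

```text
time_s: 2.1
tool_pos: [0.5532, 0.1928, 0.326]
tool_rot: [179.7, -0.2, 90.0]
force: [-0.3, 0.0, -0.6]
grip_width: 0.0006
```

Emit:
servo_tool([
  [[0, -0.028, 0.003, 0.04, 0], [0, -0.028, 0.003, 0.08, 0], [0, -0.028, 0.003, 0.12, 0], [0, -0.028, 0.003, 0.16, 0], [0, -0.028, 0.003, 0.2, 0], [0, -0.028, 0.003, 0.24, 0], [0, -0.028, 0.003, 0.251, 0], [0, -0.028, 0.003, 0.251, 0], [0, -0.028, 0.003, 0.251, 0]],
])

```text
time_s: 2.85
tool_pos: [0.5578, 0.166, 0.0758]
tool_rot: [179.7, -0.2, 89.9]
force: [0.8, 0.5, 0.4]
grip_width: 0.0004
```

Run:
```python
from h import *
c=read_camera("scene"); cv2.imwrite("pics/p1.png",cv2.resize(c["image"][130:280,190:390],None,fx=4,fy=4,interpolation=cv2.INTER_CUBIC)[:,:,::-1])
print(readout.get_obs()["tool_pos"])
```

```text
[0.55891074 0.1664647  0.07716732]
```

View pics/p1.png

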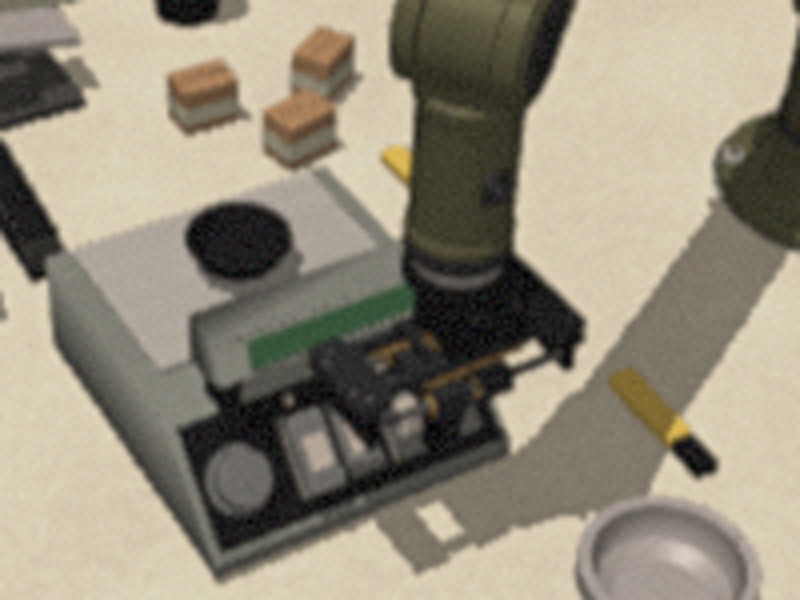

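The fingers stand in front of k3 at (405,415). Now the diagonal press.

Emit:
servo_tool([
  [[0, -0.008, -0.002, 0.008, 0], [0, -0.014, -0.002, 0.014, 0], [0, -0.018, -0.002, 0.018, 0], [0, -0.022, -0.002, 0.022, 0], [0, -0.025, -0.002, 0.025, 0], [0, -0.025, -0.002, 0.025, 0]],
])

```text
time_s: 3.4
tool_pos: [0.5584, 0.1411, 0.0528]
tool_rot: [179.4, -0.3, 89.9]
force: [0.5, 1.2, 5.0]
grip_width: 0.0006
```

Run:
```python
from h import *
keys(read_camera("scene")); keys(read_camera("top"));o=readout.get_obs();print(o["tool_pos"],o["force"])
```

```text
zero 104 h mm [16.4 19.  21.8]
k1 64 h mm [23.2 25.3 27.4]
k2 27 h mm [23.1 25.3 26.6]
k3 8 h mm [ 9.1 11.1 13.7]
k4 18 h mm [22.3 25.3 27. ]
zero 29 h mm [16.2 17.4 19.4]
k1 3 h mm [21.7 22.9 23.3]
k2 0 h mm 
k3 0 h mm 
k4 0 h mm 
[0.55816319 0.14128492 0.05273095] [1.06506511 0.77944385 3.33347112]
```

k2 has popped up and k3 is nearly in. I'll press a little more, then back off.

Emit:
servo_tool([
  [[0, -0.002, -0.001, 0.003, 0], [0, -0.003, -0.001, 0.006, 0], [0, -0.003, -0.001, 0.008, 0], [0, -0.003, -0.001, 0.008, 0]],
])

```text
time_s: 3.83
tool_pos: [0.5597, 0.1427, 0.0494]
tool_rot: [179.1, -0.5, 90.0]
force: [-3.1, 4.0, 23.6]
grip_width: 0.0003
```

Emit:
servo_tool([
  [[0, 0.015, 0, -0.015, 0], [0, 0.04, 0, -0.04, 0], [0.087, 0.06, -0.02, -0.08, 0], [0.087, 0.08, -0.04, -0.12, 0], [0.087, 0.1, -0.05, -0.14, 0], [0.087, 0.12, -0.06, -0.14, 0]],
])

```text
time_s: 4.33
tool_pos: [0.4981, 0.2639, 0.1948]
tool_rot: [178.7, -0.6, 90.0]
force: [1.7, 1.1, -0.7]
grip_width: 0.0194
```

Run:
```python
from h import *
keys(read_camera("scene")); keys(read_camera("top"));o=readout.get_obs();print(o["tool_pos"],o["force"])
```

```text
zero 110 h mm [15.9 19.5 22. ]
k1 73 h mm [22.1 23.9 26.6]
k2 66 h mm [22.6 24.4 26.7]
k3 63 h mm [12.  14.8 17. ]
k4 61 h mm [23.2 25.  27.4]
zero 34 h mm [15.9 17.5 19.2]
k1 25 h mm [21.2 22.6 23.7]
k2 28 h mm [21.5 23.5 24.5]
k3 15 h mm [10.9 12.4 13.5]
k4 28 h mm [21.3 22.7 24.2]
[0.49471693 0.26622924 0.19121429] [ 0.0576681   0.17299086 -0.67545986]
```

Range k3 is latched and the others are out. Now to the bowl, whose centre is (0.465,0.326). I'll pinch the near rim at (0.405,0.326).

Emit:
servo_tool([
  [[0.044, 0.03, -0.03, 0, 0], [0.044, 0.06, -0.06, 0, 0], [0.044, 0.06, -0.09, 0.03, 0], [0.044, 0.06, -0.09, 0.07, 0], [0.044, 0.06, -0.09, 0.1, 0], [0.044, 0.06, -0.09, 0.1, 0], [0.044, 0.06, -0.09, 0.1, 0]],
])

```text
time_s: 5.02
tool_pos: [0.4049, 0.3248, 0.0886]
tool_rot: [179.2, -0.5, 90.4]
force: [0.7, 0.1, 0.3]
grip_width: 0.0439
```

Run:
```python
from h import *
c=read_camera("scene"); cv2.imwrite("pics/p2.png",cv2.resize(c["image"][180:320,280:460],None,fx=4,fy=4,interpolation=cv2.INTER_CUBIC)[:,:,::-1])
o=readout.get_obs();print(o["tool_pos"],o["tool_rot"],o["grip_width"])
```

```text
[0.40637646 0.32614482 0.09046289] [179.0498471   -0.63279441  90.39228382] 0.04422850686148344
```

View pics/p2.png

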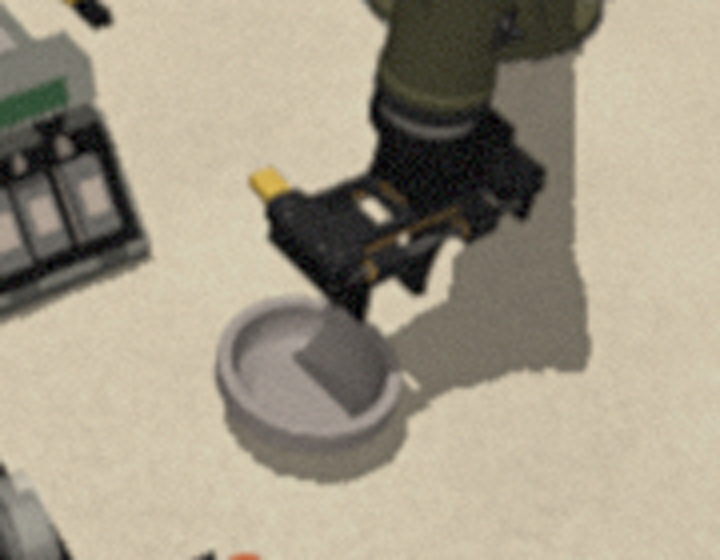

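The fingers straddle the near rim around (370,320). I'll descend and close.

Emit:
servo_tool([
  [[0.044, -0.001, -0.002, 0.02, 0], [0.044, -0.001, -0.002, 0.04, 0], [0.044, -0.001, -0.002, 0.049, 0], [0.044, -0.001, -0.002, 0.049, 0], [0, -0.001, -0.002, 0.049, 0], [0, -0.001, -0.002, 0.049, 0], [0, -0.001, -0.002, 0.049, 0], [0, -0.001, -0.002, 0.049, 0], [0, -0.001, -0.002, 0.049, 0]],
], force=25)

```text
time_s: 5.82
tool_pos: [0.4057, 0.326, 0.0422]
tool_rot: [179.0, -0.7, 90.4]
force: [1.6, 0.6, -0.6]
grip_width: 0.0184
```

Emit:
servo_tool([
  [[0, 0, 0, -0.005, 0], [0, 0, 0, -0.015, 0], [0, 0, 0, -0.035, 0], [0, 0, 0, -0.065, 0], [0, 0, 0, -0.1, 0], [0, 0, 0, -0.14, 0], [0, 0, 0, -0.18, 0], [0, 0, 0, -0.22, 0], [0, 0, 0, -0.24, 0], [0, 0, 0, -0.24, 0]],
])

```text
time_s: 6.65
tool_pos: [0.4028, 0.3255, 0.288]
tool_rot: [178.5, -0.9, 90.4]
force: [0.5, 0.1, -2.5]
grip_width: 0.0122
```

```bash
cat >> h.py <<'E'
def bowl(x,y,r=.1,n="top",top=.012):
    W=cloud(read_camera(n)); o=readout.get_obs()
    q=W[(np.hypot(W[...,0]-x,W[...,1]-y)<r)&(W[...,2]>top)]
    return W,q,o
E
python3 - <<'E'
from h import *
o=readout.get_obs();print(o["tool_pos"],o["tool_rot"],o["grip_width"],o["force"])
c=read_camera("scene"); save(c,"pics/p3.png"); W=cloud(c)
h=c["image"]; x,y,z=o["tool_pos"]
for n in("scene","top"):
    W=cloud(read_camera(n)); q=W[(abs(W[...,2]-z-.010)<.04)&(np.hypot(W[...,0]-x-.06,W[...,1]-y)<.075)]
    q=q[q[:,0]>x+.03]; A=np.c_[q[:,:2],np.ones(len(q))]; t=q[q[:,2]>np.percentile(q[:,2],70)]
    print(n,len(q),q.min(0),q.max(0))
    r=np.hypot(q[:,0]-x-.06,q[:,1]-y); k=q[(r>.055)&(q[:,2]>z)]; 
    if len(k)>20: print(np.linalg.lstsq(np.c_[k[:,:2]-[x+.06,y],np.ones(len(k))],k[:,2],rcond=None)[0])
E
```

```text
[0.40278518 0.32545615 0.28801285] [178.48805218  -0.86692118  90.43953156] 0.012246350377797319 [ 0.52382823  0.09676686 -2.49519441]
scene 1071 [0.43278974 0.26020409 0.25802049] [0.52714718 0.39160396 0.30345519]
[-0.02382022 -0.01243307  0.29694588]
top 300 [0.43298354 0.25897592 0.25807748] [0.5206593  0.37717339 0.29941815]
[-0.0250396   0.00584827  0.294345  ]
```

View pics/p3.png

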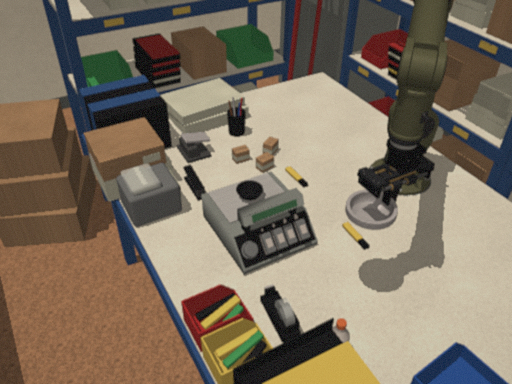

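The bowl is held about level (0.025 rad), its centre about 60 mm in +x from the TCP and its underside about 52 mm below it. I'll carry it over the cradle.

Emit:
servo_tool([
  [[0, -0.02, 0.007, 0, 0], [0, -0.055, 0.02, 0, 0], [0, -0.095, 0.034, 0, 0], [0, -0.135, 0.048, 0, 0], [0, -0.175, 0.062, 0, 0], [0, -0.215, 0.076, 0, 0], [0, -0.255, 0.09, 0, 0], [0, -0.295, 0.104, 0, 0], [0, -0.335, 0.118, 0, 0], [0, -0.367, 0.13, 0, 0], [0, -0.386, 0.137, 0, 0], [0, -0.386, 0.137, 0, 0]],
], force=35)

```text
time_s: 7.8
tool_pos: [0.54, -0.0688, 0.2767]
tool_rot: [179.3, -0.6, 89.9]
force: [-0.4, -0.4, -2.1]
grip_width: 0.0116
```

Run:
```python
from h import *
o=readout.get_obs();print(o["tool_pos"],o["tool_rot"],o["grip_width"],o["force"])
x,y,z=o["tool_pos"]
for n in("scene","top"):
    W=cloud(read_camera(n)); q=W[(abs(W[...,2]-z-.005)<.03)&(np.hypot(W[...,0]-x-.06,W[...,1]-y)<.08)]
    q=q[q[:,0]>x+.035]
    print(n,len(q),q.min(0),q.max(0))
    k=q[(np.hypot(q[:,0]-x-.06,q[:,1]-y)>.054)&(q[:,2]>z)]
    s=np.linalg.lstsq(np.c_[2*k[:,:2],np.ones(len(k))],(k[:,:2]**2).sum(1),rcond=None)[0]
    print('circle',s[:2],np.sqrt(s[2]+(s[:2]**2).sum()),'plane',np.linalg.lstsq(np.c_[k[:,:2]-s[:2],np.ones(len(k))],k[:,2],rcond=None)[0])
```

```text
[ 0.54002719 -0.06884486  0.27666028] [179.29512286  -0.59641026  89.90018505] 0.011601139453035527 [-0.42475172 -0.40931996 -2.10940274]
scene 657 [ 0.57507762 -0.13470289  0.25167726] [0.66427264 0.00077759 0.29411161]
circle [ 0.59999428 -0.06566626] 0.06068951744141531 plane [ 0.00277133 -0.01097125  0.28588121]
top 66 [ 0.57584448 -0.01650615  0.25650682] [6.27969336e-01 2.36351345e-04 2.93228747e-01]
circle [ 0.60137503 -0.01792159] 0.018469608587662497 plane [-0.05455271 -0.08688138  0.28812595]
```

Emit:
servo_tool([
  [[0, 0.0065, 0.002, 0.015, 0], [0, 0.0065, 0.002, 0.035, 0], [0, 0.0065, 0.002, 0.055, 0], [0, 0.0065, 0.002, 0.075, 0], [0, 0.0065, 0.002, 0.088, 0], [0, 0.0065, 0.002, 0.093, 0], [0, 0.0065, 0.002, 0.093, 0], [0, 0.0065, 0.002, 0.093, 0]],
])

```text
time_s: 8.57
tool_pos: [0.543, -0.0535, 0.1855]
tool_rot: [179.2, -0.7, 90.4]
force: [-0.1, -0.3, -2.1]
grip_width: 0.0119
```

Run:
```python
from h import *
o=readout.get_obs();print(o["tool_pos"],o["tool_rot"],o["grip_width"],o["force"])
x,y,z=o["tool_pos"]
for n in("scene",):
    c=read_camera(n);W=cloud(c); q=W[(abs(W[...,2]-z-.005)<.03)&(np.hypot(W[...,0]-x-.06,W[...,1]-y)<.08)]
    q=q[q[:,0]>x+.035]
    print(n,len(q),q.min(0),q.max(0))
    k=q[(np.hypot(q[:,0]-x-.06,q[:,1]-y)>.054)&(q[:,2]>z)]
    print(np.linalg.lstsq(np.c_[k[:,:2]-[x+.06,y],np.ones(len(k))],k[:,2],rcond=None)[0])
cv2.imwrite("pics/p4.png",cv2.resize(c["image"][130:280,190:340],None,fx=4,fy=4,interpolation=cv2.INTER_CUBIC)[:,:,::-1])
```

```text
[ 0.5429708  -0.05351452  0.18548213] [179.20926997  -0.74622079  90.42242536] 0.011892232729949595 [-0.09011441 -0.28873484 -2.10705566]
scene 640 [ 0.57805638 -0.11952784  0.1605187 ] [0.66729016 0.01619972 0.2028048 ]
[-0.00328702 -0.00816109  0.19533463]
```

View pics/p4.png

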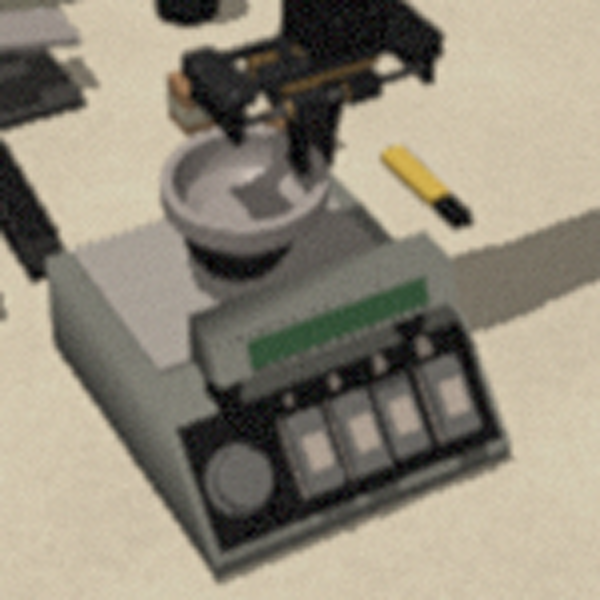

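Emit:
servo_tool([
  [[0, -0.008, 0, 0, 0], [0, -0.008, 0, 0.003, 0], [0, -0.008, 0, 0.006, 0], [0, -0.008, 0, 0.009, 0], [0, -0.008, 0, 0.012, 0], [0, -0.008, 0, 0.013, 0], [0, -0.008, 0, 0.013, 0]],
])

```text
time_s: 9.2
tool_pos: [0.5433, -0.0615, 0.1724]
tool_rot: [179.2, -0.7, 90.4]
force: [-0.0, -0.0, -1.7]
grip_width: 0.0117
```

Run:
```python
from h import *
o=readout.get_obs();print(o["tool_pos"],o["force"])
```

```text
[ 0.54330636 -0.06148513  0.1723579 ] [-0.04609702 -0.0353709  -1.74301468]
```

Emit:
servo_tool([
  [[0, 0, 0, 0.001, 0], [0, 0, 0, 0.002, 0], [0, 0, 0, 0.003, 0], [0, 0, 0, 0.004, 0], [0, 0, 0, 0.004, 0]],
])

```text
time_s: 9.62
tool_pos: [0.5432, -0.0614, 0.1681]
tool_rot: [179.2, -0.8, 90.4]
force: [-0.3, 0.4, -1.5]
grip_width: 0.0111
```

Emit:
servo_tool([
  [[0, 0, 0, 0.001, 0], [0, 0, 0, 0.002, 0], [0, 0, 0, 0.003, 0], [0, 0, 0, 0.003, 0]],
])

```text
time_s: 9.95
tool_pos: [0.5432, -0.0614, 0.1651]
tool_rot: [179.2, -0.7, 90.4]
force: [-0.8, 0.2, 0.5]
grip_width: 0.012
```

Contact is felt. One more millimetre, then open.

Emit:
servo_tool([
  [[0, 0, 0, 0.001, 0], [0.014, 0, 0, 0.001, 0], [0.02, 0, 0, 0.001, 0], [0.03, 0, 0, 0.001, 0], [0.04, 0, 0, 0.001, 0], [0.04, 0, 0, 0.001, 0], [0.04, 0, 0, -0.015, 0], [0.04, 0, 0, -0.05, 0], [0.04, 0, 0, -0.09, 0], [0.03, 0, 0, -0.13, 0], [0.02, 0, 0, -0.15, 0], [0, 0, 0, -0.15, 0]],
])

```text
time_s: 10.95
tool_pos: [0.5438, -0.0633, 0.321]
tool_rot: [178.7, -0.6, 90.4]
force: [0.8, -0.0, 0.1]
grip_width: 0.0271
```

```bash
cat > chk.py <<'E'
from h import *
o=readout.get_obs();print(o["tool_pos"],o["tool_rot"],o["force"])
for n in("scene","top"):
    c=read_camera(n);W=cloud(c)
    r=np.hypot(W[...,0]-.602,W[...,1]+.06); q=W[(r<.09)&(W[...,2]>.16)&(W[...,2]<.2)&(W[...,1]<.03)]
    print(n,len(q),'x',np.percentile(q[:,0],[1,99]),'y',np.percentile(q[:,1],[1,99]))
    k=q[np.hypot(q[:,0]-.602,q[:,1]+.06)>.054]
    print('plane',np.linalg.lstsq(np.c_[k[:,:2]-[.602,-.06],np.ones(len(k))],k[:,2],rcond=None)[0].round(4)); keys(c)
E
python3 chk.py
```

```text
[ 0.54381716 -0.06330917  0.32102512] [178.67436246  -0.62327529  90.40881546] [ 0.83548991 -0.01320592  0.10903414]
scene 592 x [0.53922854 0.66440518] y [-0.12161773  0.00559216]
plane [-0.0004 -0.0138  0.1738]
zero 110 h mm [16.2 19.6 22. ]
k1 70 h mm [22.4 24.7 26.8]
k2 70 h mm [21.8 24.1 26.9]
k3 64 h mm [11.5 14.3 16.7]
k4 59 h mm [23.1 25.5 27.6]
top 56 x [0.56228596 0.63294656] y [-0.01004461  0.00241755]
plane [0.0333 0.0334 0.1737]
zero 35 h mm [17.  18.2 18.6]
k1 26 h mm [20.7 22.6 24.1]
k2 22 h mm [20.9 23.5 24.5]
k3 18 h mm [10.5 12.4 13.4]
k4 30 h mm [22.1 22.9 24.1]
```

The bowl is seated level at (0.602,-0.058), and k3 is still latched. Now the zero key, at world x 0.694.

Emit:
servo_tool([
  [[0, 0.03, 0.02, 0.0, 0.007], [0, 0.065, 0.042, 0.0, 0.007], [0, 0.1, 0.064, 0, 0.007], [0, 0.135, 0.086, 0, 0.007], [0, 0.17, 0.108, 0, 0.007], [0, 0.205, 0.13, 0, 0.007], [0, 0.24, 0.152, 0, 0.007], [0, 0.24, 0.152, 0.03, 0.007], [0, 0.24, 0.152, 0.07, 0.007], [0, 0.24, 0.152, 0.11, 0.007], [0, 0.24, 0.152, 0.14, 0.007], [0, 0.24, 0.152, 0.14, 0.007]],
])

```text
time_s: 12.05
tool_pos: [0.6888, 0.1775, 0.17]
tool_rot: [-179.9, -0.5, 90.1]
force: [-1.4, 0.1, -2.0]
grip_width: 0.0003
```

Emit:
servo_tool([
  [[0, -0.01, 0.005, 0.03, 0], [0, -0.02, 0.005, 0.06, 0], [0, -0.02, 0.005, 0.085, 0], [0, -0.02, 0.005, 0.094, 0], [0, -0.02, 0.005, 0.094, 0]],
])

```text
time_s: 12.47
tool_pos: [0.6922, 0.1579, 0.0736]
tool_rot: [-179.7, -0.4, 90.1]
force: [-0.5, -0.1, 0.3]
grip_width: 0.0006
```

Emit:
servo_tool([
  [[0, -0.008, 0.002, 0.007, 0], [0, -0.013, 0.002, 0.012, 0], [0, -0.017, 0.002, 0.016, 0], [0, -0.02, 0.002, 0.019, 0], [0, -0.02, 0.002, 0.0205, 0], [0, -0.02, 0.002, 0.0205, 0]],
])

```text
time_s: 12.97
tool_pos: [0.6956, 0.1389, 0.0557]
tool_rot: [-179.9, -0.5, 90.1]
force: [-0.8, 0.9, 6.1]
grip_width: 0.0007
```

Run:
```python
from h import *
keys(read_camera("scene"));o=readout.get_obs();print(o["tool_pos"],o["force"])
```

```text
zero 27 h mm [10.2 13.2 26.7]
k1 26 h mm [23.4 24.7 27.7]
k2 42 h mm [21.3 24.5 27.2]
k3 49 h mm [13.8 15.1 17. ]
k4 63 h mm [22.3 25.4 27.3]
[0.69562487 0.13889875 0.05573572] [-0.49013243  1.14242111  5.95499701]
```

Emit:
servo_tool([
  [[0, -0.001, 0, 0.003, 0], [0, -0.001, 0, 0.006, 0], [0, -0.001, 0, 0.008, 0], [0, -0.001, 0, 0.008, 0]],
])

```text
time_s: 13.35
tool_pos: [0.6973, 0.1412, 0.0508]
tool_rot: [179.8, -0.8, 90.2]
force: [0.4, 4.4, 2.3]
grip_width: 0.0008
```

Run:
```python
from h import *
keys(read_camera("scene"));o=readout.get_obs();print(o["tool_pos"],o["force"])
```

```text
zero 11 h mm [ 9.2 17.5 25. ]
k1 19 h mm [22.3 25.2 28. ]
k2 32 h mm [23.7 25.4 27.6]
k3 40 h mm [13.  15.4 17.4]
k4 61 h mm [23.2 25.  28.3]
[0.69714766 0.1410438  0.05031343] [1.07970157 5.10312938 3.73171665]
```

The finger slid to the key's lower edge, so I can't be sure it went fully in. I'll back off and press again, higher on the face.

Emit:
servo_tool([
  [[0, 0.012, -0.003, -0.003, 0], [0, 0.014, -0.003, -0.018, 0], [0, 0.009, -0.003, -0.027, 0], [0, 0.006, -0.003, -0.027, 0], [0, 0.006, -0.003, -0.027, 0]],
])

```text
time_s: 13.82
tool_pos: [0.6951, 0.144, 0.0784]
tool_rot: [179.7, -0.6, 90.0]
force: [-1.1, -0.5, -0.1]
grip_width: 0.0004
```

Run:
```python
from h import *
c=read_camera("scene");keys(c);o=readout.get_obs();print(o["tool_pos"],o["tool_rot"],o["force"])
cv2.imwrite("pics/p5.png",cv2.resize(c["image"][160:280,200:350],None,fx=5,fy=5,interpolation=cv2.INTER_CUBIC)[:,:,::-1])
```

```text
zero 42 h mm [18.1 20.6 22.2]
k1 40 h mm [22.6 24.1 26.7]
k2 55 h mm [22.8 24.8 27.6]
k3 49 h mm [12.3 14.7 16.6]
k4 59 h mm [22.8 25.6 27.2]
[0.69449719 0.14431108 0.07747764] [179.7873982   -0.64909218  90.03940031] [-0.56510715  0.11312312 -0.28607171]
```

View pics/p5.png

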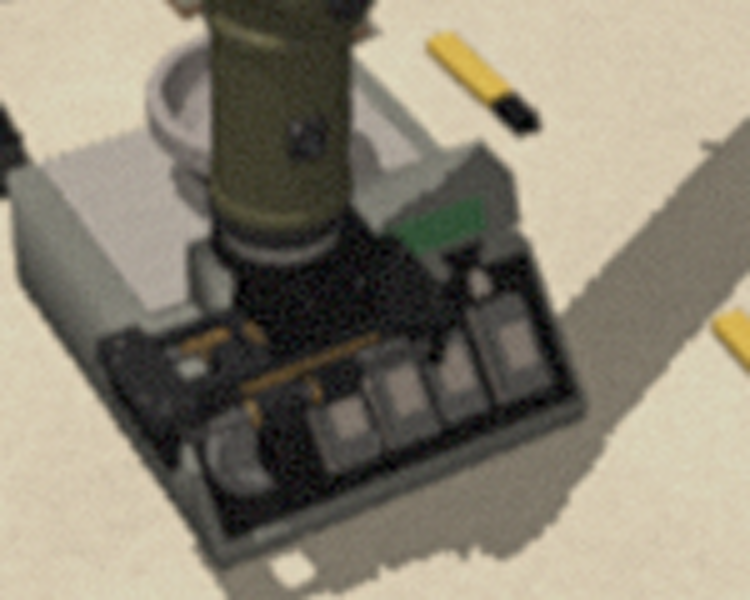

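Run:
```python
from h import *
c=read_camera("scene"); K=c["mtx"];T=c["camera_from_world"]
def pr(p):
    q=T[:3,:3]@p+T[:3,3]; return np.round((np.array([K[0,0]*q[0]/-q[2]+K[0,2],-K[1,1]*q[1]/-q[2]+K[1,2]])-[200,160])*5)
o=readout.get_obs();p=o["tool_pos"];print('tcp',pr(p),'edge',pr(p+[.015,-.0095,0]),pr(p+[-.015,-.0095,0]),'key',pr(np.array([.694,.120,.075])))
W=np.load("scene0.npz")["W"];im=np.load("scene0.npz")["im"]
q=W.reshape(-1,3);h=((q[:,1]-.106)+(q[:,2]-.0625))*.7071; s=(-(q[:,1]-.106)+(q[:,2]-.0625))*.7071
m=(h>.013)&(h<.025)&(q[:,0]>.655)&(abs(s)<.03)&(q[:,0]<.73)
print('zero key x',np.percentile(q[m,0],[2,50,98]),'s',np.percentile(s[m],[2,50,98]))
b=(p[0]-.16<W[...,0])
W=cloud(c);k=(abs(W[...,0]-p[0])<.09)&(W[...,2]>p[2]+.05)&(W[...,2]<p[2]+.12)&(W[...,1]>.05)&(W[...,1]<.3)
print('body y',np.percentile(W[k][:,1],[1,50,99]),W[k][:,2].min())
```

```text
tcp [276. 467.] edge [245. 465.] [291. 447.] key [255. 441.]
zero key x [0.6780938  0.69623572 0.71542406] s [-0.02107506 -0.00292315  0.01567891]
body y [0.05493553 0.16523426 0.18296902] 0.12959831916481468
```

Emit:
servo_tool([
  [[0, -0.005, 0, 0.008, 0], [0, -0.006, 0, 0.013, 0], [0, -0.008, 0, 0.016, 0], [0, -0.01, 0, 0.019, 0], [0, -0.011, 0, 0.022, 0], [0, -0.012, 0, 0.024, 0], [0, -0.012, 0, 0.024, 0]],
])

```text
time_s: 14.5
tool_pos: [0.6944, 0.1393, 0.0551]
tool_rot: [179.7, -1.1, 90.2]
force: [-1.6, 10.3, 10.2]
grip_width: 0.001
```

Run:
```python
from h import *
keys(read_camera("scene"));o=readout.get_obs();p=o["tool_pos"];print(p,o["force"],'h',(p[1]-.0095-.106+p[2]-.0625)*707)
```

```text
zero 34 h mm [10.4 13.1 23.9]
k1 23 h mm [22.3 24.7 27. ]
k2 44 h mm [22.3 24.1 26.4]
k3 47 h mm [11.6 13.6 16.2]
k4 61 h mm [23.  25.4 27.8]
[0.69445244 0.13932953 0.0550982 ] [-0.87323525  8.51539539 10.38704406] h 11.614404714381891
```

Normal force is about 14 N, against 3.6 N for the spring, and key height dropped by about 7 mm, so the key is at its stop. I'll back away, check, then go to the carton.

Emit:
servo_tool([
  [[0, 0.015, 0, -0.015, 0], [0, 0.035, 0, -0.04, 0], [0, 0.035, 0, -0.08, 0], [0, 0.035, 0, -0.12, 0], [0, 0.035, 0, -0.16, 0], [0, 0.035, 0, -0.2, 0], [0, 0.035, 0, -0.24, 0], [0, 0.035, 0, -0.27, 0], [0, 0.035, 0, -0.27, 0]],
])

```text
time_s: 15.3
tool_pos: [0.6949, 0.1692, 0.3328]
tool_rot: [179.1, -1.3, 90.1]
force: [-0.0, 1.0, -0.1]
grip_width: 0.0005
```

```bash
python3 chk.py
```

```text
[0.69488278 0.16920827 0.3328064 ] [179.13839801  -1.25227921  90.09620686] [-0.02787936  1.04728321 -0.07951743]
scene 287 x [0.54395351 0.6657772 ] y [-0.11643328  0.00601008]
plane [-0.0049  0.0108  0.1724]
zero 105 h mm [16.3 19.6 21.6]
k1 69 h mm [22.6 25.2 26.7]
k2 67 h mm [22.2 24.6 26.8]
k3 66 h mm [12.2 13.8 15.9]
k4 65 h mm [23.2 25.2 27.8]
top 356 x [0.53470279 0.6621887 ] y [-0.12434893  0.00152704]
plane [0.015  0.0049 0.175 ]
zero 0 h mm 
k1 0 h mm 
k2 0 h mm 
k3 0 h mm 
k4 0 h mm
```

Emit:
servo_tool([
  [[0.07, -0.02, -0.008, 0, 0.05], [0.07, -0.055, -0.023, 0, 0.15], [0.07, -0.092, -0.038, 0, 0.27], [0.07, -0.13, -0.054, 0, 0.39], [0.07, -0.168, -0.07, 0, 0.51], [0.07, -0.206, -0.086, 0, 0.63], [0.07, -0.244, -0.102, 0, 0.75], [0.07, -0.282, -0.118, 0, 0.87], [0.07, -0.32, -0.134, 0, 0.99], [0.07, -0.358, -0.15, 0, 1.11], [0.07, -0.39, -0.163, 0, 1.22], [0.07, -0.41, -0.171, 0, 1.3]],
])

```text
time_s: 16.4
tool_pos: [0.5193, -0.2474, 0.3139]
tool_rot: [-179.0, -0.3, 14.9]
force: [0.5, -0.4, 1.2]
grip_width: 0.0676
```

Emit:
servo_tool([
  [[0.07, -0.02, 0.027, 0.0, 0.07], [0.07, -0.042, 0.055, 0.02, 0.14], [0.07, -0.064, 0.083, 0.05, 0.21], [0.07, -0.083, 0.11, 0.09, 0.277], [0.07, -0.083, 0.11, 0.13, 0.277], [0.07, -0.083, 0.11, 0.17, 0.277], [0.07, -0.083, 0.11, 0.19, 0.277], [0.07, -0.083, 0.11, 0.19, 0.277], [0.07, -0.083, 0.11, 0.19, 0.277]],
])

```text
time_s: 17.15
tool_pos: [0.4652, -0.3703, 0.1183]
tool_rot: [-178.7, 0.3, -1.0]
force: [0.4, -0.4, 0.6]
grip_width: 0.0699
```

Run:
```python
from h import *
o=readout.get_obs();print(o["tool_pos"],o["tool_rot"],o["grip_width"])
c=read_camera("scene");W=cloud(c)
cv2.imwrite("pics/p6.png",cv2.resize(c["image"][110:190,200:320],None,fx=6,fy=6,interpolation=cv2.INTER_CUBIC)[:,:,::-1])
```

```text
[ 0.46522289 -0.37025298  0.11830358] [-178.67249166    0.27812128   -0.97704179] 0.06985334268282545
```

View pics/p6.png

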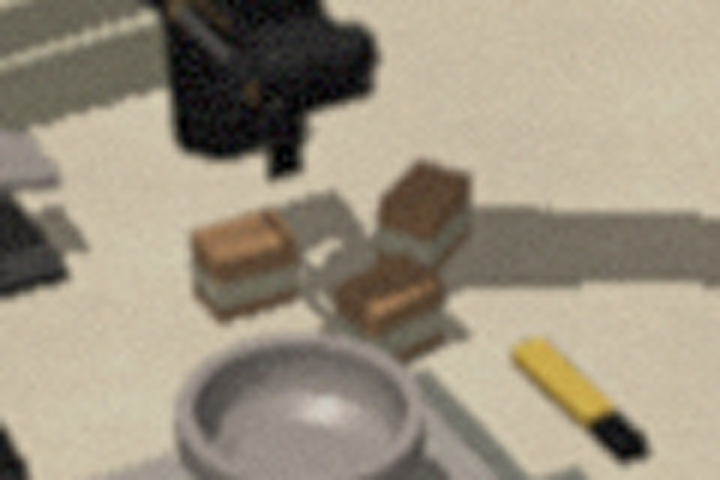

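The fingers stand above the left (target) carton at (245,255). I'll descend, grip and lift.

Emit:
servo_tool([
  [[0.07, 0.002, 0.005, 0.025, 0], [0.07, 0.002, 0.005, 0.055, 0], [0.07, 0.002, 0.005, 0.08, 0], [0.07, 0.002, 0.005, 0.09, 0], [0.07, 0.002, 0.005, 0.09, 0], [0.03, 0.002, 0.005, 0.09, 0], [0.03, 0.002, 0.005, 0.09, 0], [0.03, 0.002, 0.005, 0.09, 0], [0.03, 0.002, 0.005, 0.09, 0], [0.03, 0.002, 0.005, 0.09, 0], [0.03, 0.002, 0.005, 0.09, 0], [0.03, 0.002, 0.005, 0.09, 0]],
], force=20)

```text
time_s: 18.2
tool_pos: [0.4696, -0.3752, 0.032]
tool_rot: [-178.9, -0.0, -1.0]
force: [-1.4, 0.6, 3.8]
grip_width: 0.0398
```

Emit:
servo_tool([
  [[0.03, 0, 0, 0, 0], [0.03, 0, 0, 0, 0], [0.03, 0, 0, -0.01, 0], [0.03, 0, 0, -0.03, 0], [0.03, 0, 0, -0.065, 0], [0.03, 0, 0, -0.1, 0], [0.03, 0, 0, -0.14, 0], [0.03, 0, 0, -0.18, 0], [0.03, 0, 0, -0.22, 0], [0.03, 0, 0, -0.25, 0], [0.03, 0, 0, -0.26, 0], [0.03, 0, 0, -0.26, 0]],
])

```text
time_s: 19.2
tool_pos: [0.4705, -0.3806, 0.2955]
tool_rot: [-179.1, -0.3, -1.0]
force: [0.6, -0.0, -1.1]
grip_width: 0.0399
```

```bash
cat > car.py <<'E'
from h import *
o=readout.get_obs();p=o["tool_pos"];print(p,o["tool_rot"],o["grip_width"],o["force"])
for n in("scene","top"):
    c=read_camera(n);W=cloud(c);hs=cv2.cvtColor(c["image"],cv2.COLOR_RGB2HSV)
    m=(np.linalg.norm(W-p,axis=-1)<.06)&(hs[...,1]>70)&(hs[...,0]<25)&(hs[...,2]>50)
    q=W[m]
    if len(q)>10: print(n,len(q),(np.percentile(q,[2,98],axis=0)-p).round(4).tolist())
E
python3 car.py
```

```text
[ 0.47048744 -0.38062639  0.29553485] [-179.14099801   -0.3045013    -0.95914722] 0.03985771281517006 [ 0.62392986 -0.03629568 -1.07129082]
scene 183 [[-0.0276, -0.0203, -0.0291], [0.0296, 0.0297, 0.0282]]
top 20 [[-0.0321, -0.0101, -0.0074], [-0.0161, 0.0213, 0.0162]]
```

Emit:
servo_tool([
  [[0.03, 0.006, -0.015, 0, 0], [0.03, 0.018, -0.045, 0, 0], [0.03, 0.032, -0.08, 0, 0], [0.03, 0.046, -0.117, 0, 0], [0.03, 0.06, -0.154, 0, 0], [0.03, 0.074, -0.191, 0, 0], [0.03, 0.089, -0.228, 0, 0], [0.03, 0.103, -0.263, 0, 0], [0.03, 0.115, -0.295, 0, 0], [0.03, 0.123, -0.315, 0, 0], [0.03, 0.126, -0.323, 0, 0], [0.03, 0.126, -0.323, 0, 0]],
])

```text
time_s: 20.3
tool_pos: [0.5995, -0.0557, 0.294]
tool_rot: [-178.7, 0.3, -0.7]
force: [0.2, -0.4, -1.3]
grip_width: 0.04
```

```bash
python3 car.py
```

```text
[ 0.59946431 -0.05569856  0.29399595] [-178.74310225    0.31803283   -0.66898125] 0.04000904691978332 [ 0.23897852 -0.35237764 -1.33477269]
scene 241 [[-0.0279, -0.0186, -0.0277], [0.0295, 0.0254, 0.0232]]
```

Emit:
servo_tool([
  [[0.03, 0.001, 0.002, 0.015, 0], [0.03, 0.002, 0.004, 0.04, 0], [0.03, 0.002, 0.004, 0.065, 0], [0.03, 0.002, 0.004, 0.085, 0], [0.03, 0.002, 0.004, 0.1, 0], [0.03, 0.002, 0.004, 0.107, 0], [0.03, 0.002, 0.004, 0.107, 0], [0.03, 0.002, 0.004, 0.107, 0]],
])

```text
time_s: 21.07
tool_pos: [0.6004, -0.0644, 0.188]
tool_rot: [-178.9, 0.3, -1.2]
force: [-0.4, -0.1, -1.6]
grip_width: 0.04
```

```bash
python3 car.py
python3 - <<'E'
from h import *
for n in("scene","top"):
    c=read_camera(n);W=cloud(c)
    q=W[(np.hypot(W[...,0]-.602,W[...,1]+.06)<.08)&(np.hypot(W[...,0]-.602,W[...,1]+.06)>.05)&(W[...,2]>.165)&(W[...,2]<.184)&(W[...,1]<.02)]
    s=np.linalg.lstsq(np.c_[2*q[:,:2],np.ones(len(q))],(q[:,:2]**2).sum(1),rcond=None)[0]
    print(n,len(q),s[:2],np.sqrt(s[2]+(s[:2]**2).sum()))
E
```

```text
[ 0.60040763 -0.06436968  0.1879705 ] [-178.94397532    0.27602802   -1.17905441] 0.03997438119647239 [-0.43141077 -0.09900562 -1.5782835 ]
scene 209 [[-0.0266, -0.02, -0.0303], [0.0299, 0.0235, 0.0248]]
scene 371 [ 0.60258746 -0.05655083] 0.05985379671376946
top 52 [ 0.58389755 -0.03400213] 0.032746221207104076
```

Emit:
servo_tool([
  [[0.03, 0.001, -0.005, 0.003, 0], [0.03, 0.001, -0.005, 0.006, 0], [0.03, 0.001, -0.005, 0.009, 0], [0.03, 0.001, -0.005, 0.011, 0], [0.03, 0.001, -0.005, 0.012, 0], [0.03, 0.001, -0.005, 0.012, 0]],
])

```text
time_s: 21.77
tool_pos: [0.6022, -0.0578, 0.1768]
tool_rot: [-178.9, 0.2, -1.1]
force: [0.2, -0.1, -2.9]
grip_width: 0.0401
```

Emit:
servo_tool([
  [[0.03, 0, 0, 0.001, 0], [0.03, 0, 0, 0.002, 0], [0.03, 0, 0, 0.003, 0], [0.03, 0, 0, 0.003, 0]],
])

```text
time_s: 22.1
tool_pos: [0.602, -0.0578, 0.1735]
tool_rot: [-178.9, 0.2, -1.1]
force: [-0.2, 0.3, -2.0]
grip_width: 0.0396
```

Emit:
servo_tool([
  [[0.03, 0, 0, 0.001, 0], [0.03, 0, 0, 0.002, 0], [0.03, 0, 0, 0.002, 0]],
])

```text
time_s: 22.35
tool_pos: [0.6021, -0.0578, 0.1716]
tool_rot: [-178.9, 0.2, -1.1]
force: [-0.2, 0.5, -0.5]
grip_width: 0.0401
```

Emit:
servo_tool([
  [[0.03, 0, 0, 0.001, 0], [0.03, 0, 0, 0.002, 0], [0.03, 0, 0, 0.002, 0]],
])

```text
time_s: 22.6
tool_pos: [0.6023, -0.0577, 0.1715]
tool_rot: [-179.0, 0.1, -1.1]
force: [-4.0, -0.6, 6.9]
grip_width: 0.0402
```

The carton is touching down. I'll relax, open slowly and rise.

Emit:
servo_tool([
  [[0.04, 0, 0, -0.001, 0], [0.046, 0, 0, -0.001, 0], [0.052, 0, 0, -0.001, 0], [0.056, 0, 0, -0.001, 0], [0.056, 0, 0, -0.001, 0], [0.056, 0, 0, -0.015, 0], [0.056, 0, 0, -0.04, 0], [0.056, 0, 0, -0.08, 0], [0.056, 0, 0, -0.12, 0], [0.056, 0, 0, -0.15, 0], [0.056, 0, 0, -0.15, 0]],
])

```text
time_s: 23.52
tool_pos: [0.6055, -0.0603, 0.3292]
tool_rot: [-179.0, -0.6, -1.1]
force: [0.2, 0.8, 0.5]
grip_width: 0.0564
```

Emit:
servo_tool([
  [[0.056, -0.02, 0.03, 0, 0], [0.056, -0.04, 0.06, 0, 0], [0.056, -0.06, 0.09, 0, 0], [0.056, -0.08, 0.12, 0, 0], [0.056, -0.1, 0.15, 0, 0], [0.056, -0.12, 0.18, 0, 0], [0.056, -0.12, 0.2, 0, 0], [0.056, -0.12, 0.2, 0, 0]],
])

```text
time_s: 24.18
tool_pos: [0.4791, -0.2643, 0.324]
tool_rot: [-179.2, -0.5, -1.6]
force: [-0.1, -0.3, 0.0]
grip_width: 0.0556
```

Run:
```python
from h import *
o=readout.get_obs();print(o["tool_pos"],o["force"])
for n in("scene","top"):
    c=read_camera(n);W=cloud(c);hs=cv2.cvtColor(c["image"],cv2.COLOR_RGB2HSV)
    m=(np.hypot(W[...,0]-.602,W[...,1]+.06)<.06)&(hs[...,1]>70)&(hs[...,0]<25)&(hs[...,2]>50)&(W[...,2]>.15)
    q=W[m];t=q[q[:,2]>.18];s=np.linalg.lstsq(np.c_[t[:,:2]-[.602,-.06],np.ones(len(t))],t[:,2],rcond=None)[0]
    print(n,len(t),cv2.minAreaRect((t[:,:2]*1000).astype(np.float32)),'top plane',s.round(4))
    q=W[(np.hypot(W[...,0]-.602,W[...,1]+.06)<.08)&(W[...,2]>.165)&(W[...,2]<.186)&(W[...,1]<.02)&(hs[...,1]<60)]
    print('bowl',np.percentile(q,[1,99],axis=0)[:,:2].mean(0)); k=q[np.hypot(q[:,0]-.602,q[:,1]+.06)>.056];print(np.linalg.lstsq(np.c_[k[:,:2]-[.602,-.06],np.ones(len(k))],k[:,2],rcond=None)[0].round(4)); keys(c)
    if n=="scene": cv2.imwrite("pics/p7.png",cv2.resize(c["image"][120:280,190:350],None,fx=3.7,fy=3.7,interpolation=cv2.INTER_CUBIC)[:,:,::-1])
```

```text
[ 0.47907393 -0.26425545  0.32398487] [-0.13761078 -0.3109438   0.00338774]
scene 205 ((603.11181640625, -55.00164794921875), (47.949520111083984, 58.89757537841797), 88.96669006347656) top plane [-0.0362 -0.0609  0.1899]
bowl [ 0.6019784  -0.05797929]
[-0.0072 -0.0208  0.1759]
zero 107 h mm [15.6 19.4 21.8]
k1 65 h mm [22.6 25.6 27.2]
k2 64 h mm [21.1 24.5 26.7]
k3 62 h mm [11.1 14.  16.5]
k4 59 h mm [22.6 24.8 26.8]
top 167 ((600.3113403320312, -56.96299362182617), (36.98145294189453, 60.06288528442383), 88.72142028808594) top plane [-0.003  -0.0417  0.1879]
bowl [ 0.59865335 -0.06144053]
[0.0115 0.0044 0.1758]
zero 33 h mm [16.  17.4 18.6]
k1 22 h mm [20.6 21.7 23.9]
k2 25 h mm [21.4 23.3 24.5]
k3 17 h mm [ 9.6 12.2 13.2]
k4 26 h mm [21.6 23.1 24.4]
```

View pics/p7.png

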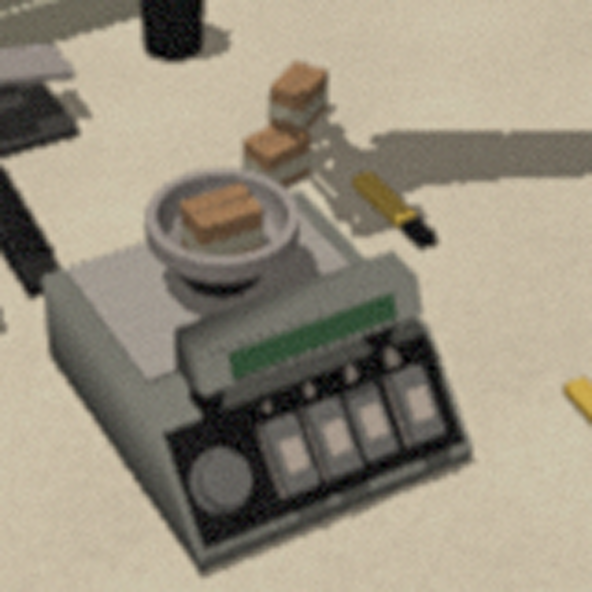

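The picture shows the carton upright in the level bowl at (222,215), with k3 down and the other keys out. I'm handing in.

```bash
python3 -c "
from cell import env; print(env.sign_off())"
```

```text
the job is handed in; nothing more can be done
None
```

I did all the steps in order and handed the job in at about 24 s of the 72 s allowed; the hand-in gives no verdict.

**What I did:**
- **Range key:** I pressed the third range key from the left, directly right of the latched second one, and the second popped up.
- **Bowl:** I set it down level in the cradle.
- **Zero key:** I pressed it and let it back out while the bowl was empty.
- **Carton:** I stood the farthest of the three look-alike cartons upright in the bowl.

The interface only turns the tool about its own axis, so I pressed the keys with a vertical tool moving diagonally, not tilted as the task advised.

**Last checks:**
- **Keys:** The new range key is about 10 mm below its neighbours, so it is latched. The other keys and the zero key are out.
- **Bowl:** It is within about 3 mm of centre and level within about 0.02 rad.
- **Carton:** It is within about 5 mm of the bowl's centre. The two cameras put its tilt at 0.04 and 0.07 rad, both inside the 0.2 rad limit.
- **Bystanders:** I did not re-measure them. Nothing showed any contact with them.

**Less certain:** On the first zero press the finger slid toward the key's lower edge, so I pressed again higher up. That time the force was about 14 N against the 3.6 N spring, and the key had moved about 7 mm. I take that as fully in, but I could not read the key's travel directly.

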